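Pump the ratchet lift level with the test dock and slide the module home

ROBOT

A 6-joint arm with a two-finger parallel gripper is mounted at the origin on the work surface. World frame = base frame: x ahead of the robot, y to its left, z up, the work surface at z = 0. Lengths are in m, angles in rad, forces in N, time in s.
With the tool pointing down it reaches from about 0.325 to 0.925 m from the base axis. Payload 3.1 kg.
Tool frame: the origin (TCP) lies on the centre line of the jaws, within the pads' length; the fingertips stand ahead of it and the grasp point (between the pads) lies 8 mm behind it (robot.tcp_to_tips is the z of the fingertips in the tool frame, in m); z points along the fingers, y is the direction in which the jaws open and shut (so a half turn about z gives the same grasp; the last joint's range is limited). The gripper opens to 85 mm and grips with 20 to 120 N. Pads are 22 mm wide; open, the fingers measure 114 mm over their backs; the gripper's body (76 mm by 85 mm) begins 54 mm behind the grasp point. The pads swing forward as they close: fully open they stand 13 mm farther back than shut.
Start: joints at [1.125, 0.217, 1.613, -0, 1.311, -0.112], TCP at [0.205, 0.591, 0.242] pointing down, gripper open.
Joint ranges: [-2.75, 2.75], [-0.78, 2.1], [0.31, 2.55], [-1.13, 4.27], [0.13, 2.63], [-2.58, 2.58]. Speed limits (rad/s): [2.79, 2.79, 3.14, 3.14, 3.14, 3.14].

INTERFACE

Orientations are given as [roll, pitch, yaw] about the fixed x, y, z axes, in that order (R = Rz(yaw) Ry(pitch) Rx(roll)).
In Python, from cell import robot, read_camera, sign_off gives the robot as it stands.
- The arm moves only by the tool carry_out, never from a script. Its argument "series" is a list of rows, each an object of numbers: "tx", "ty", "tz": the shift along the world's x, y, z in cm; "rx", "ry", "rz": the turn, a rotation vector about the world's x, y, z in degrees. In form: [{"tx": .., "ty": .., "tz": .., "rx": .., "ry": .., "rz": ..}, ...]. A call has 1 to 8 rows; each row shifts and turns the commanded pose from where the row before left it; what a row does not reach is not made up. A row lasts 1/8 s, in which the tool goes at most 62.5 mm and 10.7 degrees, less where a joint would pass 70% of its speed; a pose out of reach is approached as far as the arm can. A call is refused whole if a number of a shift passes 6.25 or a number of a turn 10.7, either way. A call with a gripper value outside its range is refused whole. "jaw" is the opening, from 0 (shut) to 1 (fully open), set as the call begins (left out, the last holds). The fingers move at their own pace and stop on an object; "force" is the grip in N (left out, the last holds). Time passes only in rows, so rows that do not move let the fingers close. It gives the time, the measured TCP pose, the force and the opening at its end, in the units of the state.
- robot.get_state(): the state, without advancing time (a new reading comes with each control period).
- read_camera(name): name is "scene" or "top" or "wrist"; returns a dict with "img" (400x640x3 uint8, red, green, blue), "fx", "fy", "cx", "cy" (pixels), "view" (4x4, takes a point from world to camera coordinates). Camera axes: x right, y down, z forward; pixel columns grow to the right and rows downward; lengths in m; the calibration is good to about 2 mm. A picture is of the moment at which its call begins. There is no depth.
- sign_off(): hands the job in, once; it reports no verdict.
The state is a dict: "time": time; "q": joint angles; "joint_velocities": joint speeds; "effort": joint torques, N m; "tool_pos": TCP position; "eef_rot": TCP orientation; "contact_force": force on the tool from outside, world axes, zero at the start; "moment": the same for the moment, N m; "width": finger opening in m.
Only numpy, scipy, OpenCV 4.12 (cv2) and the standard library are available. Lean on these libraries where they do the work, as an engineer would, in place of code of your own. Each camera call takes 0.05 s, during which the arm holds its last target. There are 200 camera calls.

TASK

Lay the plug-in module flat on the lift's deck with its plug pointing at the test dock. Pump the lift's hand lever, one full stroke per ratchet tooth, until the deck is level with the dock floor (not a tooth further: it cannot be lowered again), let go, then push the module across the deck until it is fully home in the dock. Raise the deck only with the lever and leave the meter, the micrometer and the V-block where they are.

Things in the scene. Friction and masses are not known exactly. Their poses are not given: they have to be found in the camera images.
- lift_base: Fixed machine: steel base plate (100 mm x, 275 mm y) with a teal ratchet lift and, beside it, a grey test dock. Origin: at bench level under the deck's centre, z up. +y points from lift to dock, -x from lift to its hand lever (roughly to the robot). Housing 76 x 100 mm, 75 high, about the origin; dock from y = 92 to 207 mm, 86 mm wide, its top 218 mm above the bench. Position and yaw vary.
- deck_top (a point): Centre of the top face of the lift's deck, a flat bare aluminium plate 70 mm (x) by 140 mm (y), 10 mm thick, axes as lift_base. It is 95 mm above the bench when joint lift_table is 0 and rises with it.
- deck: The same deck plate (for reference: raise it only by the lever, do not push on it with the fingers). Origin 10 mm below deck_top, same axes.
- lift_table (a joint): Height of the deck above its lowest position, m. It rests on a ratchet of 12 mm teeth, so at multiples of 0.012 only. Each full lever stroke lifts it one tooth; an incomplete one lets it drop back; it cannot be lowered. Level with the dock floor (under 1.5 mm above it) at 0.060. Starts at 0 to 0.036: 2 to 5 strokes. A tooth low, the module hits the dock's floor edge; a tooth high, its lips.
- pump_lever (a joint): Angle of the hand lever, rad: 0 at rest (pad up, sprung), 0.32 pressed down to a solid stop. A stroke counts once it passes about 0.29. Let it come all the way back up (0) before the next stroke; the spring returns it in well under a second.
- lever_pad (a point): Centre of the top face of the black rubber pad (36 x 44 mm, 16 thick) at the end of the hand lever: 165 mm in -x of the deck's centre, 87 mm above the bench at rest. A stroke presses it down by 38 mm to the stop (pad top 49 mm above the bench), nearly straight (arc of 120 mm radius about a hinge at x = -45 mm, 60 mm up). Takes 5 to 11 N.
- module: Loose plug-in module: aluminium box 54 (x) by 130 (y) by 50 mm (z), 0.4 to 0.8 kg, vent slots in the rear half of its top, dark panel with two steel studs on the rear (-y) end, black plug (30 x 20 mm, sticking out 8 mm) on the front (+y) end. Origin: centre of the box's underside, z up. Starts flat on the bench at the robot's right, yaw within 0.9 of 0. Can be gripped across its 54 mm from above.
- module_plug (a point): Centre of the plug's end face: 73 mm in +y of the module's origin, 25 mm above its underside.
- dock_mouth (a point): Middle of the dock's floor at its mouth, axes as lift_base; 22 mm past the deck's end, 154 mm above the bench. The dock is an open-topped channel along +y: walls 59 mm apart, flared to 76 mm over the first 20 mm; lips along both sides 55 mm above the floor (9 mm thick, 41 mm slot between them); two steel stops 95 mm from the mouth with a gap for the plug.
- dock_home (a point): Point on the dock floor, 30 mm in +y of dock_mouth, axes as lift_base, where the module's origin lies when the module is fully home: front of its box against the stops, its rear 35 mm sticking out of the mouth.
- meter: Bystander: amber handheld meter, 75 x 150 x 34 mm, lying on the bench. Origin: centre of underside.
- micrometer: Bystander: outside micrometer, about 150 mm long, lying on the bench.
- vee_block: Bystander: dark steel block with a channel in its top, 60 x 80 x 44 mm. Origin: centre of underside.
There are look-alikes about, which are no part of the job. What is shaped like the module but pink or purple is not meant.

How it is judged:
On the way:
1. the module rests on the deck, let go, plug towards the dock, with the deck level with the dock floor (value of joint lift_table between 0.057 and 0.064 m and z of module in the frame of deck_top between -0.003 and 0.004 m and x of module in the frame of deck_top between -0.025 and 0.025 m and y of module in the frame of deck_top between -0.045 and 0.035 m and y of module_plug in the frame of deck_top above 0.015 m and angle between module's own z axis and vertical below 0.05 rad and contact force between the fingers and module below 0.5 N), for 0.2 s.
At the end, for the whole second after the job is handed in: The module lies flat and at rest on the dock floor, plug end in, its box within 4 mm of the dock's stops and within 5 mm of the channel's middle, and the deck is still level with the dock floor (lift_table at 0.060) (y of module in the frame of dock_home between -0.004 and 0.003 m and x of module in the frame of dock_home between -0.005 and 0.005 m and z of module in the frame of dock_home between -0.003 and 0.004 m and y of module_plug in the frame of dock_home above 0.06 m and angle between module's own z axis and vertical below 0.05 rad and value of joint lift_table between 0.057 and 0.064 m and linear speed of module below 0.01 m/s); the robot touches nothing.
It fails at once if the meter is moved by more than 25 mm (distance of meter from where it was at the start of the episode above 0.025 m).
It fails at once if the micrometer is moved by more than 25 mm (distance of micrometer from where it was at the start of the episode above 0.025 m).
It fails at once if the V-block is moved by more than 25 mm (distance of vee_block from where it was at the start of the episode above 0.025 m).
It fails at once if the fingers push on or lift the deck itself with more than 10 N (contact force between the fingers and deck above 10 N).
It fails at once if the deck is raised past the dock's level by a tooth (value of joint lift_table above 0.07 m).
It also fails if it takes over 72 s, if anything falls off the work surface, if the arm or the gripper's body presses on something with over 40 N, if the wrist force passes 120 N, or if a joint passes its speed limit or range.

## Working session

There is one attempt and no reset: what is moved stays moved. The work goes in short steps, Python scripts to look and compute and a tool call to move; the robot and the scene stay as the last step left them, time stands still between calls to the robot, and variables do not carry over. Pictures are saved under pics/ and viewed, about 8 in all and at most 12, crops included, and the job is handed in when it is done.

Besides the shell and the picture viewer there is one more tool, called after "Call:" as name(argument=value, ...) on one line, values as JSON. carry_out: Moves the arm, as the interface text tells. Its arguments: {"type":"object","properties":{"series":{"type":"array"},"jaw":{"type":"number"},"force":{"type":"number"}},"required":["series"]}

```bash
mkdir -p pics; cat > h.py <<'E'
import cv2,numpy as np
from cell import robot,read_camera,sign_off
def snap(n,f,crop=None,s=1):
    c=read_camera(n);im=c["img"]
    if crop: a,b,d,e=crop;im=im[b:e,a:d]
    if s!=1: im=cv2.resize(im,None,fx=s,fy=s,interpolation=cv2.INTER_CUBIC)
    cv2.imwrite("pics/"+f,im[:,:,::-1]);return c
def ray(c,u,v,z):
    V=c["view"];R=V[:3,:3];t=V[:3,3];o=-R.T@t
    d=R.T@np.array([(u-c["cx"])/c["fx"],(v-c["cy"])/c["fy"],1]);return o+d*(z-o[2])/d[2]
def proj(c,p):
    q=c["view"][:3,:3]@np.array(p)+c["view"][:3,3];return q[0]/q[2]*c["fx"]+c["cx"],q[1]/q[2]*c["fy"]+c["cy"]
E
python3 - <<'E'
from h import *
import pickle
for n in("top","scene"):
    c=snap(n,n+"1.png");pickle.dump(c,open(n+".pkl","wb"));print(n,c["fx"],c["view"].round(3).tolist())
s=robot.get_state();print(s,robot.tcp_to_tips)
E
```

```text
top 376.7671823322916 [[-0.018, -1.0, 0.002, 0.009], [-0.979, 0.017, -0.203, 0.573], [0.203, -0.005, -0.979, 0.97], [0.0, 0.0, 0.0, 1.0]]
scene 495.1565240043237 [[0.793, 0.609, 0.011, -0.436], [0.471, -0.602, -0.645, -0.176], [-0.387, 0.517, -0.764, 1.804], [0.0, 0.0, 0.0, 1.0]]
{'time': 0.1, 'q': array([ 1.12478611e+00,  2.17670416e-01,  1.61479298e+00,  8.53588795e-06,
        1.31128305e+00, -1.12202312e-01]), 'joint_velocities': array([ 0.0019777 , -0.0004565 , -0.00341905,  0.00078255, -0.0003504 ,
        0.00120701]), 'effort': array([-1.37409188e-03, -3.98076689e+01, -3.04969954e+01, -2.15842424e-04,
        4.18139884e-03, -8.95385483e-06]), 'tool_pos': array([0.20444646, 0.58986316, 0.24109388]), 'eef_rot': array([-3.13945333e+00, -2.49346464e-04,  2.80778228e+00]), 'contact_force': array([-0.55188603,  0.05080391,  0.28427204]), 'moment': array([-0.03150258, -0.04575808, -0.01053395]), 'width': 0.08529203069618826} 0.011
```

View pics/top1.png

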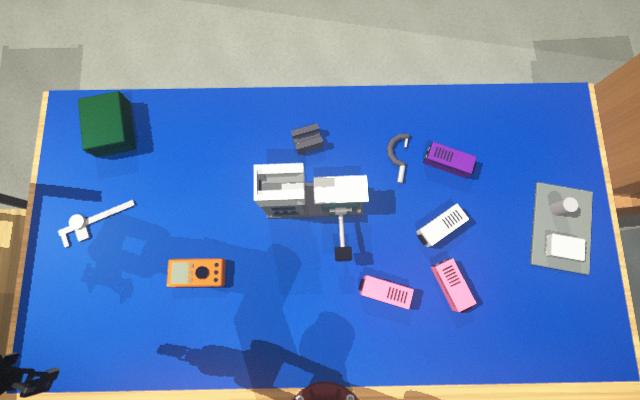

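View pics/scene1.png

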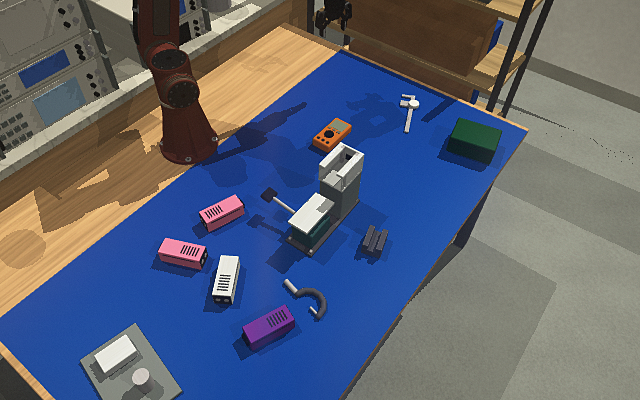

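The module is the white box at about (443,225) in the top view, with its plug at the lower left. The lift and dock are at about (310,190) and the lever pad at (343,253). I'll zoom in to measure.

```bash
python3 - <<'E'
import cv2
im=cv2.imread("pics/top1.png")
cv2.imwrite("pics/z1.png",cv2.resize(im[150:270,240:390],None,fx=5,fy=5,interpolation=cv2.INTER_CUBIC)[:600])
import numpy as np
a=cv2.resize(im[195:255,405:480],None,fx=8,fy=8,interpolation=cv2.INTER_CUBIC)
cv2.imwrite("pics/z2.png",a)
E
```

```text
(no output)
```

View pics/z1.png

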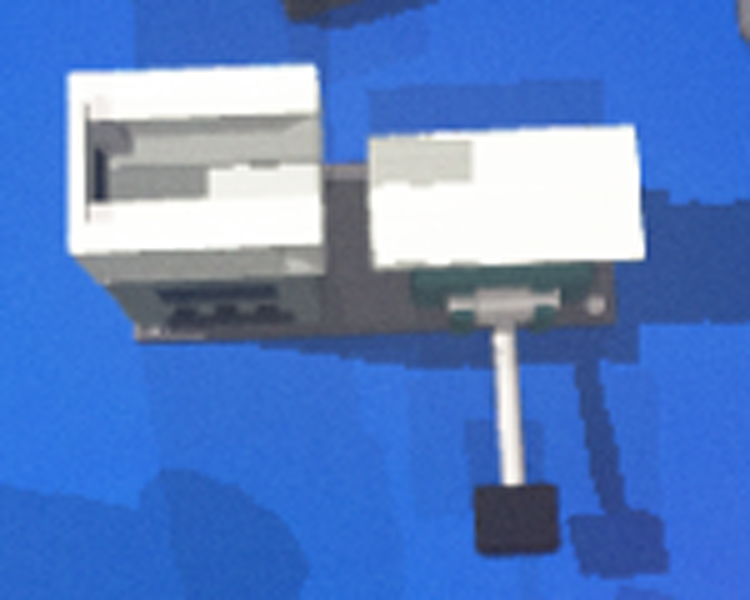

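View pics/z2.png

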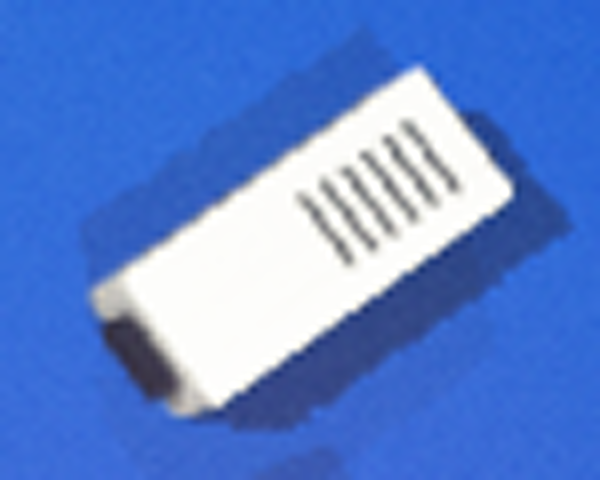

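```bash
cat > fit.py <<'E'
from h import *
import pickle
from scipy.optimize import least_squares
c=pickle.load(open("top.pkl","rb"))
def Z(p,s,o): return (np.array(p)+.5)/s-.5+np.array(o)
dock=[(43,92,218,318,65),(43,207,218,68,73),(-43,207,218,70,253),(-43,92,218,323,250)]
pad=[(-147,22,87,475,487),(-147,-22,87,557,487),(-183,-22,87,557,553),(-183,22,87,477,553)]
deck=[(35,70,0,370,138),(35,-70,0,633,126),(-35,-70,0,643,258),(-35,70,0,375,268)]
def tf(p,x,y,a,z): 
    C,S=np.cos(a),np.sin(a);return [x+C*p[0]-S*p[1],y+S*p[0]+C*p[1],z]
def res(v):
    r=[]
    for P in dock+pad: r+=list(np.array(proj(c,tf(np.array(P[:2])/1e3,*v[:3],P[2]/1e3)))-Z(P[3:],5,(240,150)))
    for P in deck: r+=list(np.array(proj(c,tf(np.array(P[:2])/1e3,*v[:3],v[3])))-Z(P[3:],5,(240,150)))
    return np.array(r)
f=least_squares(res,[.5,-.05,0,.12]);print("lift x y yaw ztop",f.x.round(4),"lift",f.x[3]-.095);print(f.fun.reshape(-1,2).round(1).tolist())
mod=[(27,-65,50,420,65),(-27,-65,50,515,190),(27,65,50,125,275),(-27,65,50,215,405)]
def rm(v):
    return np.array([np.array(proj(c,tf(np.array(P[:2])/1e3,*v,P[2]/1e3)))-Z(P[3:],8,(405,195)) for P in mod]).ravel()
g=least_squares(rm,[.4,-.3,.6]);print("mod",g.x.round(4));print(g.fun.reshape(-1,2).round(1).tolist())
sc=pickle.load(open("scene.pkl","rb"))
for i in range(4):
    print(i,[np.round(proj(sc,tf(np.array(P[:2])/1e3,*f.x[:3],.095+.012*i))).tolist() for P in deck])
E
python3 fit.py
python3 -c "
import cv2
im=cv2.imread('pics/scene1.png');cv2.imwrite('pics/z3.png',cv2.resize(im[135:265,255:385],None,fx=4.6,fy=4.6,interpolation=cv2.INTER_CUBIC))"
```

```text
lift x y yaw ztop [ 0.5954 -0.0509  0.0216  0.1159] lift 0.02090360202151678
[[-0.5, -0.1], [0.5, 0.1], [0.2, -0.0], [-0.4, -1.4], [-0.3, 0.2], [0.2, -0.5], [1.0, 0.4], [-0.1, 1.1], [-0.6, -0.1], [0.4, 0.3], [0.1, 0.0], [-0.6, 0.1]]
mod [ 0.5096 -0.3353  0.5814]
[[-0.0, -0.2], [0.4, 0.1], [-0.7, -0.1], [0.3, 0.2]]
0 [[334.0, 207.0], [307.0, 238.0], [288.0, 226.0], [316.0, 196.0]]
1 [[335.0, 205.0], [307.0, 235.0], [288.0, 223.0], [316.0, 194.0]]
2 [[335.0, 202.0], [307.0, 233.0], [288.0, 221.0], [316.0, 191.0]]
3 [[335.0, 200.0], [307.0, 230.0], [287.0, 218.0], [316.0, 189.0]]
```

View pics/z3.png

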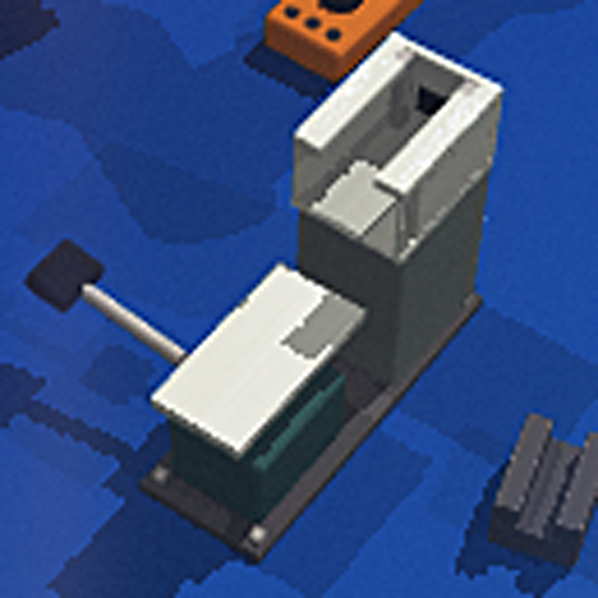

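The scene view puts the deck corners nearest tooth 2 (0.024), as does the top-view fit, so 3 strokes. I'll move above the module.

Call:
carry_out(series=[{"tx":1.5,"ty":-4.6,"tz":0.5,"rz":-1.9},{"tx":1.5,"ty":-4.6,"tz":0.5,"rz":-1.9},{"tx":1.5,"ty":-4.6,"tz":0.5,"rz":-1.9},{"tx":1.5,"ty":-4.6,"tz":0.5,"rz":-1.9},{"tx":1.5,"ty":-4.6,"tz":0.5,"rz":-1.9},{"tx":1.5,"ty":-4.6,"rz":-1.9},{"tx":1.5,"ty":-4.6,"rz":-1.9},{"tx":1.5,"ty":-4.6,"rz":-1.9}], jaw=1, force=60)

```text
$.series[0]: bad value
```

Call:
carry_out(series=[{"tx":1.5,"ty":-4.6,"rz":-1.9},{"tx":1.5,"ty":-4.6,"rz":-1.9},{"tx":1.5,"ty":-4.6,"rz":-1.9},{"tx":1.5,"ty":-4.6,"rz":-1.9},{"tx":1.5,"ty":-4.6,"rz":-1.9},{"tx":1.5,"ty":-4.6,"rz":-1.9},{"tx":1.5,"ty":-4.6,"rz":-1.9},{"tx":1.5,"ty":-4.6,"rz":-1.9}])

```text
$.series[0]: bad value
```

Call:
carry_out(series=[{"tx":1.6,"ty":-4.7,"rz":-1.9},{"tx":1.6,"ty":-4.7,"rz":-1.9},{"tx":1.6,"ty":-4.7,"rz":-1.9},{"tx":1.8,"ty":-4.8,"rz":-1.5},{}])

```text
$.series[0]: bad value
```

```bash
python3 - <<'E'
from h import *
import pickle
c=snap("wrist","w1.png");pickle.dump(c,open("w1.pkl","wb"));s=robot.get_state();print(s["tool_pos"],s["eef_rot"],s["time"])
E
```

```text
[0.20448146 0.58992646 0.24121049] [-3.13964950e+00 -1.80530822e-04  2.80781530e+00] 0.15
```

View pics/w1.png

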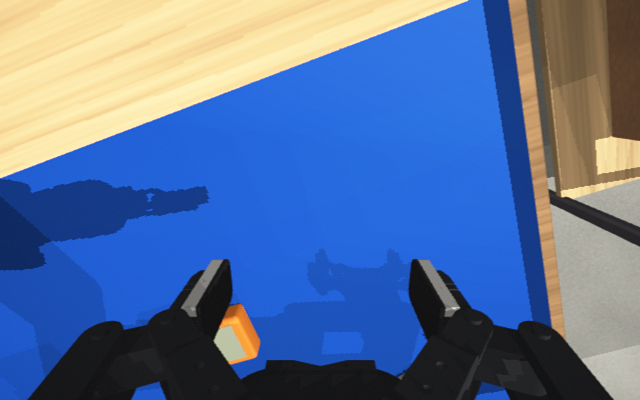

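All the moves were refused and the picture still shows the start pose, so every row probably needs all six keys.

Call:
carry_out(series=[{"tx":1.5,"ty":-4.6,"tz":0.5,"rx":0,"ry":0,"rz":-1.9},{"tx":1.5,"ty":-4.6,"tz":0.5,"rx":0,"ry":0,"rz":-1.9},{"tx":1.5,"ty":-4.6,"tz":0.5,"rx":0,"ry":0,"rz":-1.9},{"tx":1.5,"ty":-4.6,"tz":0.5,"rx":0,"ry":0,"rz":-1.9},{"tx":1.5,"ty":-4.6,"tz":0.5,"rx":0,"ry":0,"rz":-1.9},{"tx":1.5,"ty":-4.6,"tz":0,"rx":0,"ry":0,"rz":-1.9},{"tx":1.5,"ty":-4.6,"tz":0,"rx":0,"ry":0,"rz":-1.9},{"tx":1.5,"ty":-4.6,"tz":0,"rx":0,"ry":0,"rz":-1.9}], jaw=1, force=60)

```text
time: 1.15
tool_pos: [0.3248, 0.221, 0.2671]
eef_rot: [3.141, 0.0, 2.542]
contact_force: [1.1, -0.4, -0.7]
width: 0.0856
```

Call:
carry_out(series=[{"tx":1.5,"ty":-4.6,"tz":0,"rx":0,"ry":0,"rz":-1.9},{"tx":1.5,"ty":-4.6,"tz":0,"rx":0,"ry":0,"rz":-1.9},{"tx":1.5,"ty":-4.6,"tz":0,"rx":0,"ry":0,"rz":-1.9},{"tx":1.5,"ty":-4.6,"tz":0,"rx":0,"ry":0,"rz":-1.9},{"tx":1.5,"ty":-4.6,"tz":0,"rx":0,"ry":0,"rz":-1.9},{"tx":1.5,"ty":-4.6,"tz":0,"rx":0,"ry":0,"rz":-1.9},{"tx":1.5,"ty":-4.6,"tz":0,"rx":0,"ry":0,"rz":-1.9},{"tx":1.5,"ty":-4.6,"tz":0,"rx":0,"ry":0,"rz":-1.9}])

```text
time: 2.15
tool_pos: [0.4448, -0.147, 0.2671]
eef_rot: [3.141, -0.0, 2.276]
contact_force: [0.7, 0.4, 0.8]
width: 0.0854
```

Call:
carry_out(series=[{"tx":1.6,"ty":-4.7,"tz":0,"rx":0,"ry":0,"rz":-1.9},{"tx":1.6,"ty":-4.7,"tz":0,"rx":0,"ry":0,"rz":-1.9},{"tx":1.6,"ty":-4.7,"tz":0,"rx":0,"ry":0,"rz":-1.9},{"tx":1.6,"ty":-4.7,"tz":0,"rx":0,"ry":0,"rz":-1.5},{"tx":0,"ty":0,"tz":0,"rx":0,"ry":0,"rz":0}])

```text
time: 2.78
tool_pos: [0.5088, -0.3363, 0.2662]
eef_rot: [-3.141, -0.001, 2.148]
contact_force: [0.0, 0.4, 0.2]
width: 0.0855
```

```bash
python3 - <<'E'
from h import *
import pickle
c=snap("wrist","w2.png");pickle.dump(c,open("w2.pkl","wb"));s=robot.get_state();print(s["tool_pos"],s["eef_rot"],s["time"])
E
```

```text
[ 0.5084031  -0.3343745   0.26615738] [-3.14119560e+00 -2.21434822e-03  2.14975663e+00] 2.825
```

View pics/w2.png

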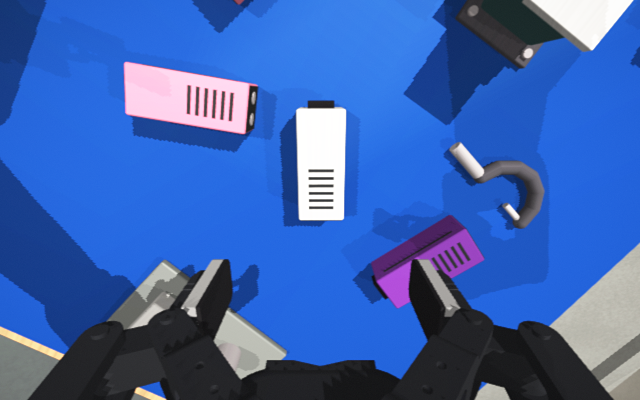

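The module shows at (297–346, 108–220), plug up, upright and centred between the jaws.

```bash
python3 - <<'E'
from h import *
import pickle
c=pickle.load(open("w2.pkl","rb"))
im=c["img"].astype(int)[95:235,275:365]
m=(im.min(2)>175).astype(np.uint8);m=cv2.morphologyEx(m,cv2.MORPH_CLOSE,np.ones((9,9)))
cn=max(cv2.findContours(m,0,2)[0],key=cv2.contourArea)
P=np.array([ray(c,u+275,v+95,.05)[:2] for u,v in cn.reshape(-1,2)])
(r,s,a)=cv2.minAreaRect((P*1000).astype(np.float32));print(r,s,a,np.radians(a),np.radians(a-90))
E
```

```text
(507.08282470703125, -333.5591125488281) (53.806541442871094, 129.67359924316406) 33.20172119140625 0.5794793521192135 -0.9913169746756831
```

Module at (0.507, -0.3335) with yaw 0.5795, and its fitted size matches. Descending and gripping.

Call:
carry_out(series=[{"tx":-0.1,"ty":0.1,"tz":-4,"rx":0,"ry":0,"rz":0},{"tx":0,"ty":0,"tz":-5,"rx":0,"ry":0,"rz":0},{"tx":0,"ty":0,"tz":-5,"rx":0,"ry":0,"rz":0},{"tx":0,"ty":0,"tz":-4,"rx":0,"ry":0,"rz":0},{"tx":0,"ty":0,"tz":-3,"rx":0,"ry":0,"rz":0},{"tx":0,"ty":0,"tz":-2,"rx":0,"ry":0,"rz":0},{"tx":0,"ty":0,"tz":-1,"rx":0,"ry":0,"rz":0},{"tx":0,"ty":0,"tz":0,"rx":0,"ry":0,"rz":0}])

```text
time: 3.82
tool_pos: [0.5078, -0.3322, 0.0274]
eef_rot: [-3.142, -0.0, 2.152]
contact_force: [0.2, -1.3, 0.4]
width: 0.0854
```

Call:
carry_out(series=[{"tx":0,"ty":0,"tz":0,"rx":0,"ry":0,"rz":0},{"tx":0,"ty":0,"tz":0,"rx":0,"ry":0,"rz":0},{"tx":0,"ty":0,"tz":0,"rx":0,"ry":0,"rz":0},{"tx":0,"ty":0,"tz":0,"rx":0,"ry":0,"rz":0},{"tx":0,"ty":0,"tz":0,"rx":0,"ry":0,"rz":0},{"tx":0,"ty":0,"tz":0,"rx":0,"ry":0,"rz":0}], jaw=0, force=60)

```text
time: 4.58
tool_pos: [0.5088, -0.3336, 0.0291]
eef_rot: [3.141, 0.003, 2.152]
contact_force: [-1.2, -0.2, 5.8]
width: 0.053
```

Call:
carry_out(series=[{"tx":0,"ty":0,"tz":1,"rx":0,"ry":0,"rz":0},{"tx":0,"ty":0,"tz":2,"rx":0,"ry":0,"rz":0},{"tx":0,"ty":0,"tz":3,"rx":0,"ry":0,"rz":0},{"tx":0,"ty":0,"tz":3,"rx":0,"ry":0,"rz":0},{"tx":0,"ty":0,"tz":3,"rx":0,"ry":0,"rz":0},{"tx":0,"ty":0,"tz":3,"rx":0,"ry":0,"rz":0},{"tx":0,"ty":0,"tz":3,"rx":0,"ry":0,"rz":0},{"tx":0,"ty":0,"tz":0,"rx":0,"ry":0,"rz":0}])

```text
time: 5.58
tool_pos: [0.5094, -0.3338, 0.2112]
eef_rot: [3.139, 0.007, 2.152]
contact_force: [0.0, -1.0, -5.3]
width: 0.0531
```

Call:
carry_out(series=[{"tx":1.1,"ty":3.5,"tz":0,"rx":0,"ry":0,"rz":-4},{"tx":1.1,"ty":3.5,"tz":0,"rx":0,"ry":0,"rz":-4},{"tx":1.1,"ty":3.5,"tz":0,"rx":0,"ry":0,"rz":-4},{"tx":1.1,"ty":3.5,"tz":0,"rx":0,"ry":0,"rz":-4},{"tx":1.1,"ty":3.5,"tz":0,"rx":0,"ry":0,"rz":-4},{"tx":1.1,"ty":3.5,"tz":0,"rx":0,"ry":0,"rz":-4},{"tx":1.1,"ty":3.5,"tz":0,"rx":0,"ry":0,"rz":-4},{"tx":1.1,"ty":3.5,"tz":0,"rx":0,"ry":0,"rz":-4}])

```text
time: 6.58
tool_pos: [0.5944, -0.0509, 0.2048]
eef_rot: [-3.138, -0.001, 1.591]
contact_force: [-0.2, 0.5, -6.1]
width: 0.0531
```

Call:
carry_out(series=[{"tx":0,"ty":0,"tz":0,"rx":0,"ry":0,"rz":0},{"tx":0,"ty":0,"tz":0,"rx":0,"ry":0,"rz":0}])

```text
time: 6.82
tool_pos: [0.5945, -0.0524, 0.2055]
eef_rot: [-3.138, -0.0, 1.594]
contact_force: [-0.3, 0.7, -4.7]
width: 0.0532
```

```bash
python3 - <<'E'
from h import *
import pickle
c=snap("wrist","w3.png");pickle.dump(c,open("w3.pkl","wb"));s=robot.get_state();print(s["tool_pos"],s["eef_rot"],s["time"],s["contact_force"],s["width"])
t=snap("top","t3.png");pickle.dump(t,open("t3.pkl","wb"))
a=cv2.imread("pics/w3.png");b=cv2.imread("pics/t3.png")
b=cv2.resize(b[150:270,240:390],None,fx=3,fy=3,interpolation=cv2.INTER_CUBIC)
a=cv2.resize(a[0:330],(560,289))
o=np.zeros((360+0,450+0,3),np.uint8);o[:]=b
w=np.zeros((600,560,3),np.uint8);w[:289]=a;w[289:600,:450]=o[:311];cv2.imwrite("pics/m3.png",w)
E
```

```text
[ 0.59470402 -0.05288346  0.20587791] [-3.13900698e+00 -3.08510527e-05  1.59303346e+00] 6.875 [ 0.22665763  1.34903589 -5.77869428] 0.0530657492051657
```

View pics/m3.png

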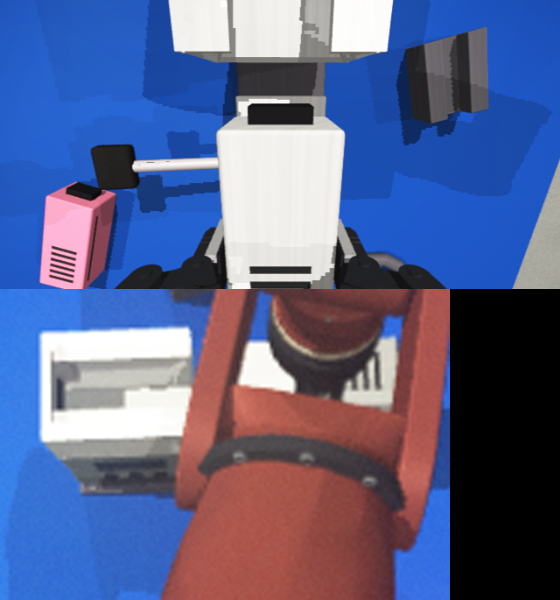

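The module is held level above the deck, plug towards the dock. Its slot is aligned with the dock, whose near top edge runs from about (197,58) to (446,57) in the full wrist image. Checking that against the fit.

```bash
python3 - <<'E'
from h import *
import pickle
c=pickle.load(open("w3.pkl","rb"))
T=[.5954,-.0509,.0216]
C,S=np.cos(T[2]),np.sin(T[2])
for u,v,z in [(197,58,.218),(446,57,.218),(105,166,.087),(157,215,.087)]:
    p=ray(c,u,v,z);d=p[:2]-T[:2];print(p.round(4),"lift frame",(C*d[0]+S*d[1]).round(4),(-S*d[0]+C*d[1]).round(4))
for P in [(.5954,-.0509)]: pass
im=c["img"].astype(int)
for v in (20,40,54): # dock outer edges, row profile
    r=im[v];w=(r.min(1)>150);k=np.flatnonzero(w[150:480])+150;print(v,k.min(),k.max())
    for u in(k.min(),k.max()):
        p=ray(c,u,v,.218);d=p[:2]-T[:2];print((C*d[0]+S*d[1]).round(4),(-S*d[0]+C*d[1]).round(4))
E
```

```text
[0.549 0.04  0.218] lift frame -0.0444 0.0919
[0.6361 0.0424 0.218 ] lift frame 0.0427 0.0924
[ 0.4169 -0.0314  0.087 ] lift frame -0.178 0.0233
[ 0.4534 -0.0738  0.087 ] lift frame -0.1424 -0.0198
20 195 446
-0.0436 0.1037
0.0412 0.1038
40 197 444
-0.0437 0.0976
0.0413 0.0977
54 199 442
-0.0436 0.0932
0.0412 0.0933
```

Call:
carry_out(series=[{"tx":0,"ty":0,"tz":-1.5,"rx":0,"ry":0,"rz":0},{"tx":0,"ty":0,"tz":-1.5,"rx":0,"ry":0,"rz":0},{"tx":0,"ty":0,"tz":-1,"rx":0,"ry":0,"rz":0},{"tx":0,"ty":0,"tz":-0.5,"rx":0,"ry":0,"rz":0},{"tx":0,"ty":0,"tz":-0.3,"rx":0,"ry":0,"rz":0},{"tx":0,"ty":0,"tz":-0.3,"rx":0,"ry":0,"rz":0},{"tx":0,"ty":0,"tz":0,"rx":0,"ry":0,"rz":0}])

```text
time: 7.8
tool_pos: [0.5959, -0.0525, 0.1565]
eef_rot: [3.141, 0.0, 1.593]
contact_force: [0.5, -0.1, -5.8]
width: 0.053
```

Call:
carry_out(series=[{"tx":0,"ty":0,"tz":-0.2,"rx":0,"ry":0,"rz":0},{"tx":0,"ty":0,"tz":-0.2,"rx":0,"ry":0,"rz":0},{"tx":0,"ty":0,"tz":-0.2,"rx":0,"ry":0,"rz":0},{"tx":0,"ty":0,"tz":-0.1,"rx":0,"ry":0,"rz":0},{"tx":0,"ty":0,"tz":0,"rx":0,"ry":0,"rz":0}])

```text
time: 8.43
tool_pos: [0.5956, -0.0524, 0.1491]
eef_rot: [-3.141, -0.0, 1.593]
contact_force: [0.2, -0.7, -4.9]
width: 0.0528
```

Call:
carry_out(series=[{"tx":0,"ty":0,"tz":-0.1,"rx":0,"ry":0,"rz":0},{"tx":0,"ty":0,"tz":-0.1,"rx":0,"ry":0,"rz":0},{"tx":0,"ty":0,"tz":-0.1,"rx":0,"ry":0,"rz":0},{"tx":0,"ty":0,"tz":0,"rx":0,"ry":0,"rz":0}])

```text
time: 8.93
tool_pos: [0.596, -0.0525, 0.1476]
eef_rot: [3.141, 0.0, 1.593]
contact_force: [-4.0, 0.8, 4.5]
width: 0.0531
```

Contact with the deck came at the height for tooth 2 (0.024), which confirms 3 strokes. Releasing and going to the lever.

Call:
carry_out(series=[{"tx":0,"ty":0,"tz":0,"rx":0,"ry":0,"rz":0},{"tx":0,"ty":0,"tz":0,"rx":0,"ry":0,"rz":0},{"tx":0,"ty":0,"tz":0,"rx":0,"ry":0,"rz":0},{"tx":0,"ty":0,"tz":1,"rx":0,"ry":0,"rz":0},{"tx":0,"ty":0,"tz":2,"rx":0,"ry":0,"rz":0},{"tx":0,"ty":0,"tz":3,"rx":0,"ry":0,"rz":0},{"tx":0,"ty":0,"tz":3,"rx":0,"ry":0,"rz":0},{"tx":0,"ty":0,"tz":0,"rx":0,"ry":0,"rz":0}], jaw=1)

```text
time: 9.93
tool_pos: [0.5986, -0.053, 0.2418]
eef_rot: [3.132, 0.002, 1.593]
contact_force: [0.2, -0.2, 1.3]
width: 0.0855
```

Call:
carry_out(series=[{"tx":-3,"ty":0,"tz":0,"rx":0,"ry":0,"rz":0},{"tx":-4,"ty":0,"tz":0,"rx":0,"ry":0,"rz":0},{"tx":-4,"ty":0,"tz":0,"rx":0,"ry":0,"rz":0},{"tx":-4,"ty":-0.2,"tz":0,"rx":0,"ry":0,"rz":0},{"tx":-1.5,"ty":0,"tz":-3,"rx":0,"ry":0,"rz":0},{"tx":0,"ty":0,"tz":-4,"rx":0,"ry":0,"rz":0},{"tx":0,"ty":0,"tz":-3.5,"rx":0,"ry":0,"rz":0},{"tx":0,"ty":0,"tz":0,"rx":0,"ry":0,"rz":0}], jaw=0)

```text
time: 10.92
tool_pos: [0.4274, -0.0535, 0.1281]
eef_rot: [-3.134, -0.003, 1.593]
contact_force: [-0.6, 0.3, 0.2]
width: 0.0002
```

```bash
python3 - <<'E'
from h import *
import pickle
s=robot.get_state();print(s["tool_pos"],s["eef_rot"],s["time"],s["contact_force"],s["width"])
t=snap("scene","s4.png",(250,130,390,270),4);pickle.dump(t,open("s4.pkl","wb"))
E
```

```text
[ 0.42735325 -0.05349456  0.12814554] [-3.13372378e+00 -2.53407071e-03  1.59295132e+00] 10.925 [-0.56547544  0.3198949   0.23551453] 0.00019906186269681237
```

View pics/s4.png

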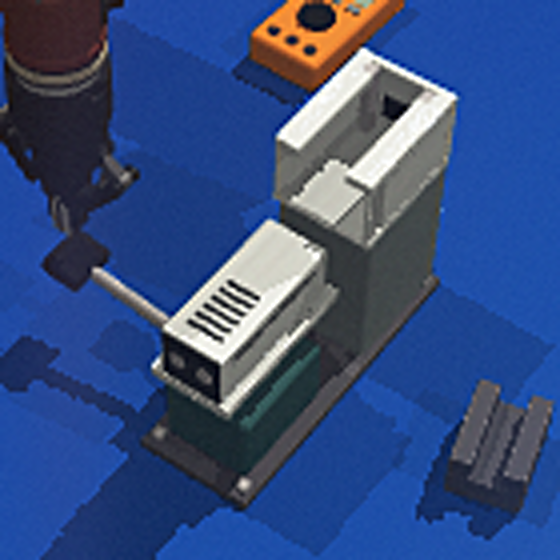

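The module sits on the deck, let go, and the closed fingers are above the pad. First stroke.

Call:
carry_out(series=[{"tx":0.2,"ty":0,"tz":-2.4,"rx":0,"ry":0,"rz":0},{"tx":0,"ty":0,"tz":-0.8,"rx":0,"ry":0,"rz":0},{"tx":0,"ty":0,"tz":-1,"rx":0,"ry":0,"rz":0},{"tx":0,"ty":0,"tz":-1,"rx":0,"ry":0,"rz":0},{"tx":0,"ty":0,"tz":-1,"rx":0,"ry":0,"rz":0},{"tx":0,"ty":0,"tz":-0.6,"rx":0,"ry":0,"rz":0},{"tx":0,"ty":0,"tz":0,"rx":0,"ry":0,"rz":0}])

```text
time: 11.85
tool_pos: [0.4325, -0.0548, 0.0645]
eef_rot: [-3.14, 0.001, 1.594]
contact_force: [-5.1, 0.0, 7.5]
width: 0.0001
```

Call:
carry_out(series=[{"tx":0,"ty":0,"tz":-0.3,"rx":0,"ry":0,"rz":0},{"tx":0,"ty":0,"tz":-0.2,"rx":0,"ry":0,"rz":0},{"tx":0,"ty":0,"tz":0,"rx":0,"ry":0,"rz":0}])

```text
time: 12.22
tool_pos: [0.4329, -0.0549, 0.0608]
eef_rot: [-3.14, 0.0, 1.594]
contact_force: [-7.3, 0.7, 14.3]
width: -0.0
```

Call:
carry_out(series=[{"tx":0,"ty":0,"tz":-0.2,"rx":0,"ry":0,"rz":0},{"tx":0,"ty":0,"tz":0,"rx":0,"ry":0,"rz":0}])

```text
time: 12.48
tool_pos: [0.4332, -0.0549, 0.0605]
eef_rot: [-3.139, 0.0, 1.594]
contact_force: [-13.1, 1.2, 28.2]
width: -0.0002
```

Call:
carry_out(series=[{"tx":0,"ty":0,"tz":1.5,"rx":0,"ry":0,"rz":0},{"tx":0,"ty":0,"tz":1.5,"rx":0,"ry":0,"rz":0},{"tx":0,"ty":0,"tz":2.7,"rx":0,"ry":0,"rz":0},{"tx":0,"ty":0,"tz":0,"rx":0,"ry":0,"rz":0},{"tx":0,"ty":0,"tz":0,"rx":0,"ry":0,"rz":0},{"tx":0,"ty":0,"tz":0,"rx":0,"ry":0,"rz":0},{"tx":0,"ty":0,"tz":0,"rx":0,"ry":0,"rz":0}])

```text
time: 13.35
tool_pos: [0.432, -0.0543, 0.1123]
eef_rot: [-3.14, -0.001, 1.593]
contact_force: [-0.9, -0.4, 0.5]
width: 0.0002
```

```bash
cat > lift.py <<'E'
from h import *
import pickle,sys
# deck-height check: edge-strength of projected deck outline (far +x/-y side) in the scene view, per tooth
c=read_camera("scene");n=sys.argv[1];pickle.dump(c,open(n+".pkl","wb"))
g=cv2.cvtColor(c["img"],cv2.COLOR_RGB2GRAY).astype(np.float32)
T=[.5950,-.0509,.0216];C,S=np.cos(T[2]),np.sin(T[2])
def W(x,y,z): return [T[0]+C*x-S*y,T[1]+S*x+C*y,z]
for k in np.arange(0,7.1,.25):
    z=.085+.012*k;v=[] # lower edge of plate: bright plate -> darker below
    for y in np.linspace(-.06,.0,40):
        a=np.array(proj(c,W(.035,y,z+.005)));b=np.array(proj(c,W(.035,y,z-.006)))
        s=lambda p:cv2.getRectSubPix(g,(1,1),(float(p[0]),float(p[1])))[0,0]
        v.append(s(a)-s(b))
    print(k,round(float(np.mean(v)),1),end="; ")
s=robot.get_state();print(s["time"],s["contact_force"])
E
python3 lift.py s5; python3 - <<'E'
import sys;sys.argv=["","tmp"]
import pickle,cv2
a=pickle.load(open("s4.pkl","rb"))["img"];b=pickle.load(open("s5.pkl","rb"))["img"]
f=lambda i:cv2.resize(i[170:250,270:350],None,fx=4.8,fy=4.8,interpolation=cv2.INTER_CUBIC)
cv2.imwrite("pics/m5.png",cv2.hconcat([f(a),f(b)])[:,:,::-1])
E
```

```text
0.0 3.1; 0.25 -10.0; 0.5 -25.9; 0.75 -34.3; 1.0 -30.8; 1.25 -17.4; 1.5 -5.4; 1.75 -0.6; 2.0 -1.8; 2.25 -3.9; 2.5 -0.0; 2.75 16.1; 3.0 42.9; 3.25 73.4; 3.5 106.2; 3.75 132.3; 4.0 130.4; 4.25 101.3; 4.5 52.9; 4.75 0.5; 5.0 -44.0; 5.25 -80.6; 5.5 -101.1; 5.75 -91.4; 6.0 -55.6; 6.25 -16.1; 6.5 5.7; 6.75 8.4; 7.0 5.5; 13.4 [0.86368544 0.45614291 0.60346518]
```

View pics/m5.png

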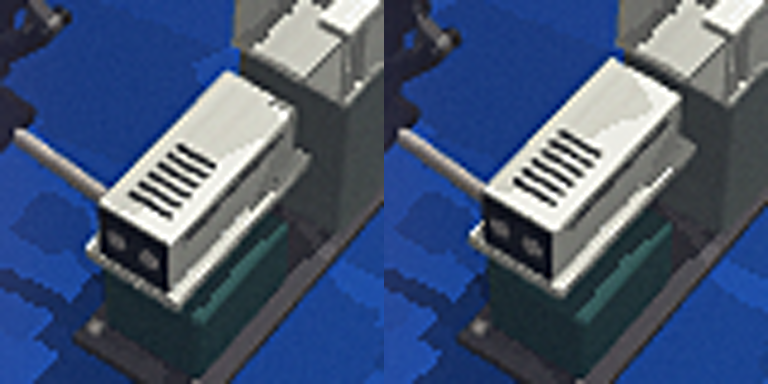

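The deck has risen with the module still on it. I'll calibrate this metric on the pre-stroke picture.

```bash
sed -i 's/^c=read_camera.*$/n=sys.argv[1]\nif len(sys.argv)>2: c=pickle.load(open(n+".pkl","rb"))\nelse: c=read_camera("scene");pickle.dump(c,open(n+".pkl","wb"))/; s/^    print(k,.*$/    out.append((np.mean(v),k))/; s/^for k in/out=[]\nfor k in/; s/^s=robot/out=[(m*1,k) for m,k in out];j=max(range(len(out)),key=lambda i:out[i][0]);A=np.polyfit([o[1] for o in out[j-2:j+3]],[o[0] for o in out[j-2:j+3]],2);print("peak",-A[1]\/2\/A[0])\ns=robot/' lift.py; python3 lift.py s4 x; python3 lift.py s5 x
```

```text
peak 2.8747768749286595
13.4 [0.86368544 0.45614291 0.60346518]
peak 3.842386943412917
13.4 [0.86368544 0.45614291 0.60346518]
```

Call:
carry_out(series=[{"tx":0,"ty":0,"tz":-1.4,"rx":0,"ry":0,"rz":0},{"tx":0,"ty":0,"tz":-1,"rx":0,"ry":0,"rz":0},{"tx":0,"ty":0,"tz":-1,"rx":0,"ry":0,"rz":0},{"tx":0,"ty":0,"tz":-1,"rx":0,"ry":0,"rz":0},{"tx":0,"ty":0,"tz":-0.7,"rx":0,"ry":0,"rz":0},{"tx":0,"ty":0,"tz":-0.5,"rx":0,"ry":0,"rz":0},{"tx":0,"ty":0,"tz":0,"rx":0,"ry":0,"rz":0}])

```text
time: 14.28
tool_pos: [0.4319, -0.0548, 0.0601]
eef_rot: [-3.135, -0.0, 1.594]
contact_force: [-14.5, 1.2, 34.2]
width: -0.0002
```

Call:
carry_out(series=[{"tx":0,"ty":0,"tz":1.4,"rx":0,"ry":0,"rz":0},{"tx":0,"ty":0,"tz":1.5,"rx":0,"ry":0,"rz":0},{"tx":0,"ty":0,"tz":2.7,"rx":0,"ry":0,"rz":0},{"tx":0,"ty":0,"tz":0,"rx":0,"ry":0,"rz":0},{"tx":0,"ty":0,"tz":0,"rx":0,"ry":0,"rz":0},{"tx":0,"ty":0,"tz":0,"rx":0,"ry":0,"rz":0},{"tx":0,"ty":0,"tz":0,"rx":0,"ry":0,"rz":0}])

```text
time: 15.15
tool_pos: [0.432, -0.0542, 0.1123]
eef_rot: [-3.14, -0.001, 1.593]
contact_force: [-0.1, 1.3, 0.2]
width: -0.0002
```

```bash
python3 lift.py s6
```

```text
peak 4.955272702694075
15.2 [-0.01204424  0.31048609  0.18034025]
```

Each stroke added exactly one tooth, 2 → 3 → 4. The metric's constant +0.85 offset is the 10 mm plate edge. Contact height also fixed the start at tooth 2, so one more stroke.

Call:
carry_out(series=[{"tx":0,"ty":0,"tz":-1.4,"rx":0,"ry":0,"rz":0},{"tx":0,"ty":0,"tz":-1,"rx":0,"ry":0,"rz":0},{"tx":0,"ty":0,"tz":-1,"rx":0,"ry":0,"rz":0},{"tx":0,"ty":0,"tz":-1,"rx":0,"ry":0,"rz":0},{"tx":0,"ty":0,"tz":-0.7,"rx":0,"ry":0,"rz":0},{"tx":0,"ty":0,"tz":-0.5,"rx":0,"ry":0,"rz":0},{"tx":0,"ty":0,"tz":0,"rx":0,"ry":0,"rz":0}])

```text
time: 16.08
tool_pos: [0.4319, -0.0548, 0.0602]
eef_rot: [-3.135, -0.0, 1.594]
contact_force: [-13.4, 0.9, 34.2]
width: -0.0002
```

Call:
carry_out(series=[{"tx":0,"ty":0,"tz":1.4,"rx":0,"ry":0,"rz":0},{"tx":0,"ty":0,"tz":1.5,"rx":0,"ry":0,"rz":0},{"tx":0,"ty":0,"tz":2.7,"rx":0,"ry":0,"rz":0},{"tx":0,"ty":0,"tz":2,"rx":0,"ry":0,"rz":0},{"tx":0,"ty":-1,"tz":4,"rx":0,"ry":0,"rz":0},{"tx":0,"ty":-3,"tz":4,"rx":0,"ry":0,"rz":0},{"tx":0,"ty":-4,"tz":1,"rx":0,"ry":0,"rz":0},{"tx":0,"ty":0,"tz":0,"rx":0,"ry":0,"rz":0}])

```text
time: 17.08
tool_pos: [0.4338, -0.1367, 0.2247]
eef_rot: [3.138, 0.002, 1.59]
contact_force: [-0.6, 0.2, 0.0]
width: -0.0003
```

```bash
python3 lift.py s7;  python3 - <<'E'
from h import *
import pickle
t=read_camera("top");pickle.dump(t,open("t7.pkl","wb"));s=pickle.load(open("s7.pkl","rb"))
a=cv2.resize(t["img"][155:215,285:380],None,fx=6,fy=6,interpolation=cv2.INTER_CUBIC)
b=cv2.resize(s["img"][150:250,270:365],None,fx=2.3,fy=2.3,interpolation=cv2.INTER_CUBIC)
w=np.zeros((600,570,3),np.uint8);w[:360]=a;w[362:362+b.shape[0],:b.shape[1]]=b;cv2.imwrite("pics/m7.png",w[:,:,::-1])
print(robot.get_state()["tool_pos"])
E
```

```text
peak 5.96457504658586
17.125 [ 0.16492979  0.7276933  -0.99875575]
[ 0.43230698 -0.13413612  0.22253881]
```

View pics/m7.png

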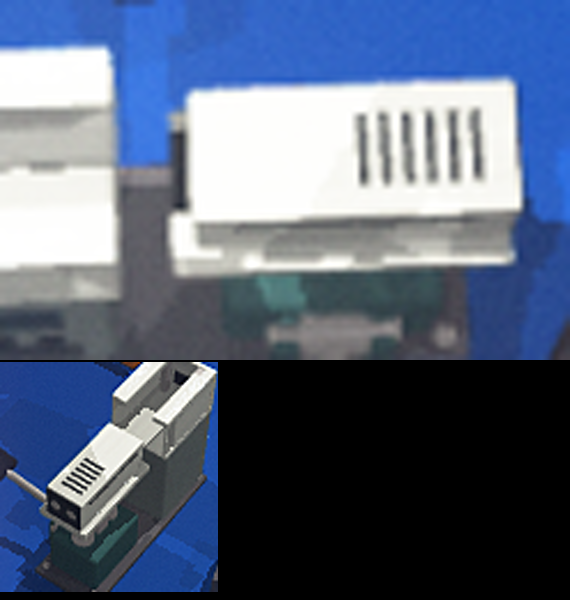

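```bash
cat > mf.py <<'E'
from h import *
from scipy.optimize import least_squares
T=[.5950,-.0509,.0216]
def tf(p,x,y,a,z): 
    C,S=np.cos(a),np.sin(a);return [x+C*p[0]-S*p[1],y+S*p[0]+C*p[1],z]
def modfit(c,pts,s,o,z=.205):
    M=[(.027,.065),(.027,-.065),(-.027,-.065),(-.027,.065)]
    f=lambda v:np.array([np.array(proj(c,tf(m,*v,z)))-((np.array(p)+.5)/s-.5+np.array(o)) for m,p in zip(M,pts) if p]).ravel()
    g=least_squares(f,[.6,-.05,0.02]);x,y,a=g.x;C,S=np.cos(T[2]),np.sin(T[2]);d=(x-T[0],y-T[1])
    print("mod",g.x.round(4),"lift frame",round(C*d[0]+S*d[1],4),round(-S*d[0]+C*d[1],4),"dyaw",round(a-T[2],4),g.fun.round(1))
E
python3 - <<'E'
from mf import *
import pickle
modfit(pickle.load(open("t7.pkl","rb")),[(190,92),(513,80),(520,212),(192,222)],6,(285,155))
E
```

```text
mod [ 0.5963 -0.0536  0.0153] lift frame 0.0012 -0.0027 dyaw -0.0063 [-0.5 -0.3  0.3  0.   0.5  0.1 -0.2  0.2]
```

Call:
carry_out(series=[{"tx":1,"ty":-1.6,"tz":2,"rx":0,"ry":0,"rz":0},{"tx":3,"ty":-1.6,"tz":1,"rx":0,"ry":0,"rz":0},{"tx":4,"ty":0,"tz":0,"rx":0,"ry":0,"rz":0},{"tx":4,"ty":0,"tz":0,"rx":0,"ry":0,"rz":0},{"tx":3,"ty":0,"tz":0,"rx":0,"ry":0,"rz":0},{"tx":1.4,"ty":0,"tz":0,"rx":0,"ry":0,"rz":0},{"tx":0,"ty":0,"tz":0,"rx":0,"ry":0,"rz":0}])

```text
time: 18.05
tool_pos: [0.5965, -0.1654, 0.252]
eef_rot: [-3.139, -0.001, 1.594]
contact_force: [0.0, -0.2, -0.1]
width: 0.0002
```

Call:
carry_out(series=[{"tx":0,"ty":0,"tz":-3,"rx":0,"ry":0,"rz":0},{"tx":0,"ty":0,"tz":-3,"rx":0,"ry":0,"rz":0},{"tx":0,"ty":0,"tz":-1.7,"rx":0,"ry":0,"rz":0},{"tx":0,"ty":0.6,"tz":0,"rx":0,"ry":0,"rz":0},{"tx":0,"ty":0.6,"tz":0,"rx":0,"ry":0,"rz":0},{"tx":0,"ty":0.6,"tz":0,"rx":0,"ry":0,"rz":0},{"tx":-0.1,"ty":0.6,"tz":0,"rx":0,"ry":0,"rz":0},{"tx":0,"ty":0.6,"tz":0,"rx":0,"ry":0,"rz":0}])

```text
time: 19.05
tool_pos: [0.596, -0.136, 0.1769]
eef_rot: [3.141, 0.0, 1.593]
contact_force: [0.3, 0.7, -0.9]
width: 0.0002
```

Call:
carry_out(series=[{"tx":0,"ty":0.6,"tz":0,"rx":0,"ry":0,"rz":0},{"tx":0,"ty":0.6,"tz":0,"rx":0,"ry":0,"rz":0},{"tx":0,"ty":0.6,"tz":0,"rx":0,"ry":0,"rz":0},{"tx":0,"ty":0.6,"tz":0,"rx":0,"ry":0,"rz":0},{"tx":-0.1,"ty":0.6,"tz":0,"rx":0,"ry":0,"rz":0},{"tx":0,"ty":0.6,"tz":0,"rx":0,"ry":0,"rz":0},{"tx":0,"ty":0.6,"tz":0,"rx":0,"ry":0,"rz":0},{"tx":0,"ty":0.6,"tz":0,"rx":0,"ry":0,"rz":0}])

```text
time: 20.05
tool_pos: [0.5948, -0.0881, 0.1764]
eef_rot: [3.142, 0.0, 1.593]
contact_force: [-0.4, -4.0, 0.7]
width: -0.0002
```

Call:
carry_out(series=[{"tx":0,"ty":0.6,"tz":0,"rx":0,"ry":0,"rz":0},{"tx":0,"ty":0.6,"tz":0,"rx":0,"ry":0,"rz":0},{"tx":-0.1,"ty":0.6,"tz":0,"rx":0,"ry":0,"rz":0},{"tx":0,"ty":0.6,"tz":0,"rx":0,"ry":0,"rz":0},{"tx":0,"ty":0.6,"tz":0,"rx":0,"ry":0,"rz":0},{"tx":0,"ty":0.6,"tz":0,"rx":0,"ry":0,"rz":0}])

```text
time: 20.8
tool_pos: [0.5935, -0.052, 0.176]
eef_rot: [-3.141, -0.0, 1.593]
contact_force: [-0.2, -2.8, 0.5]
width: 0.0
```

Call:
carry_out(series=[{"tx":0,"ty":0.5,"tz":0,"rx":0,"ry":0,"rz":0},{"tx":-0.1,"ty":0.5,"tz":0,"rx":0,"ry":0,"rz":0},{"tx":0,"ty":0.5,"tz":0,"rx":0,"ry":0,"rz":0},{"tx":0,"ty":0.5,"tz":0,"rx":0,"ry":0,"rz":0},{"tx":0,"ty":0.5,"tz":0,"rx":0,"ry":0,"rz":0},{"tx":0,"ty":0,"tz":0,"rx":0,"ry":0,"rz":0}])

```text
time: 21.55
tool_pos: [0.5926, -0.0265, 0.1762]
eef_rot: [-3.141, -0.001, 1.593]
contact_force: [0.0, 0.4, -0.3]
width: 0.0
```

Call:
carry_out(series=[{"tx":0,"ty":0.3,"tz":0,"rx":0,"ry":0,"rz":0},{"tx":0,"ty":0.3,"tz":0,"rx":0,"ry":0,"rz":0},{"tx":0,"ty":0.3,"tz":0,"rx":0,"ry":0,"rz":0},{"tx":0,"ty":0.2,"tz":0,"rx":0,"ry":0,"rz":0}])

```text
time: 22.05
tool_pos: [0.5928, -0.0164, 0.1763]
eef_rot: [3.142, 0.0, 1.593]
contact_force: [-0.5, -2.9, -0.9]
width: -0.0001
```

Call:
carry_out(series=[{"tx":0,"ty":0.2,"tz":0,"rx":0,"ry":0,"rz":0},{"tx":0,"ty":0.2,"tz":0,"rx":0,"ry":0,"rz":0}])

```text
time: 22.3
tool_pos: [0.5927, -0.0124, 0.1763]
eef_rot: [-3.142, 0.0, 1.593]
contact_force: [-0.0, -3.3, -0.4]
width: -0.0003
```

Call:
carry_out(series=[{"tx":0,"ty":0.2,"tz":0,"rx":0,"ry":0,"rz":0},{"tx":0,"ty":0.2,"tz":0,"rx":0,"ry":0,"rz":0}])

```text
time: 22.55
tool_pos: [0.5927, -0.0083, 0.1763]
eef_rot: [-3.142, 0.0, 1.593]
contact_force: [-0.1, -3.0, 0.5]
width: -0.0004
```

Call:
carry_out(series=[{"tx":0,"ty":0.2,"tz":0,"rx":0,"ry":0,"rz":0}])

```text
time: 22.68
tool_pos: [0.5927, -0.0063, 0.1763]
eef_rot: [-3.142, -0.0, 1.593]
contact_force: [0.3, -2.7, -0.0]
width: -0.0
```

Call:
carry_out(series=[{"tx":0,"ty":0.2,"tz":0,"rx":0,"ry":0,"rz":0}])

```text
time: 22.8
tool_pos: [0.5927, -0.0052, 0.1763]
eef_rot: [-3.141, 0.002, 1.593]
contact_force: [-0.8, -8.0, 0.4]
width: 0.0002
```

Call:
carry_out(series=[{"tx":0,"ty":0.1,"tz":0,"rx":0,"ry":0,"rz":0},{"tx":0,"ty":0,"tz":0,"rx":0,"ry":0,"rz":0}])

```text
time: 23.05
tool_pos: [0.5927, -0.0052, 0.1763]
eef_rot: [-3.141, 0.004, 1.593]
contact_force: [-0.3, -7.4, -0.9]
width: -0.0001
```

Call:
carry_out(series=[{"tx":0,"ty":-1,"tz":0,"rx":0,"ry":0,"rz":0},{"tx":0,"ty":-3,"tz":0,"rx":0,"ry":0,"rz":0},{"tx":0,"ty":-3,"tz":1,"rx":0,"ry":0,"rz":0},{"tx":0,"ty":-4,"tz":3,"rx":0,"ry":0,"rz":0},{"tx":-2,"ty":-4,"tz":3,"rx":0,"ry":0,"rz":0},{"tx":-4,"ty":-4,"tz":2,"rx":0,"ry":0,"rz":0},{"tx":-4,"ty":-4,"tz":0,"rx":0,"ry":0,"rz":0},{"tx":0,"ty":0,"tz":0,"rx":0,"ry":0,"rz":0}])

```text
time: 24.05
tool_pos: [0.491, -0.2354, 0.2669]
eef_rot: [3.141, -0.0, 1.588]
contact_force: [-0.3, 0.5, -0.1]
width: -0.0002
```

```bash
python3 lift.py s8; python3 - <<'E'
from h import *
import pickle
t=read_camera("top");pickle.dump(t,open("t8.pkl","wb"));s=pickle.load(open("s8.pkl","rb"))
a=cv2.resize(t["img"][155:215,280:380],None,fx=6,fy=6,interpolation=cv2.INTER_CUBIC)
b=cv2.resize(s["img"][130:250,260:380],None,fx=2,fy=2,interpolation=cv2.INTER_CUBIC)
w=np.zeros((600,600,3),np.uint8);w[:360]=a;w[360:600,:240]=b;cv2.imwrite("pics/m8.png",w[:,:,::-1])
print(robot.get_state()["tool_pos"])
E
```

```text
peak 5.9948647441756275
24.1 [-0.24751106 -0.45031084 -0.57970244]
[ 0.49279526 -0.23329166  0.26640405]
```

View pics/m8.png

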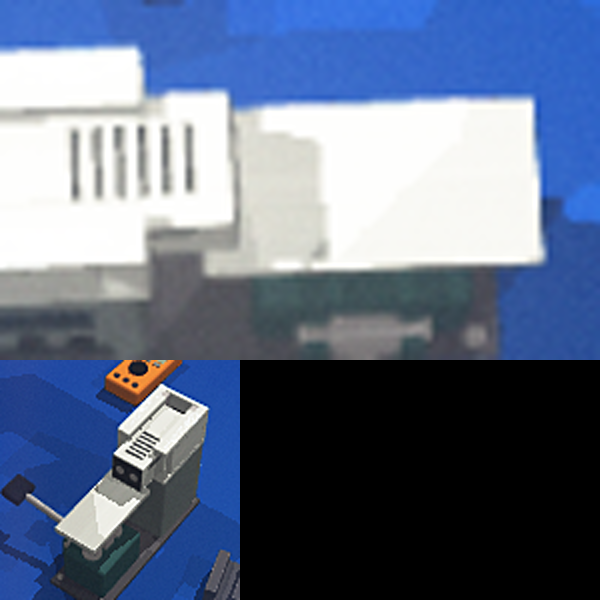

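The module sits in the dock with its rear edge from (228,92) to (235,225) in the crop. Checking the depth numerically.

```bash
python3 - <<'E'
from mf import *
import pickle
c=pickle.load(open("t8.pkl","rb"));C,S=np.cos(T[2]),np.sin(T[2])
def L(p): d=p[:2]-np.array(T[:2]);return np.round([C*d[0]+S*d[1],-S*d[0]+C*d[1]],4)
for u,v in [(228,92),(236,225)]:
    print(L(ray(c,(u+.5)/6-.5+280,(v+.5)/6-.5+155,.204)))
# sub-pixel rear edge from gray profile; dock near-end edge for reference (z=.218, y should be .092)
g=cv2.cvtColor(c["img"],cv2.COLOR_RGB2GRAY).astype(float)
for v,z,r in((172,.204,(312,326)),(176,.204,(312,326)),(180,.204,(312,326)),(184,.204,(312,326)),(166,.218,(297,308)),(169,.218,(297,308))):
    d=np.diff(g[v,r[0]:r[1]]);i=d.argmin();print(v,z,d.min(),L(ray(c,r[0]+i+.5,v,z)))
E
```

```text
[0.0281 0.0577]
[-0.0262  0.0566]
172 0.204 -121.0 [0.0229 0.0581]
176 0.204 -99.0 [0.0131 0.0585]
180 0.204 -69.0 [0.0033 0.0588]
184 0.204 -65.0 [-0.0066  0.0568]
166 0.218 -107.0 [0.0347 0.0904]
169 0.218 -96.0 [0.0274 0.0906]
```

The rear edge is at 57–58 mm (57 expected at home), sideways offset is about 1 mm, and the deck is at tooth 5. Handing in.

```bash
python3 -c "
from cell import sign_off
print(sign_off())"
```

```text
the job is handed in; nothing more can be done
None
```

The module is in the dock and the job is handed in, at about 24 s of the 72 s allowed; the hand-in gives no verdict. I gripped the module from the bench and laid it on the deck with its plug towards the dock. I then pumped three full strokes, from tooth 2 to tooth 5 (0.060 m), and pushed it into the dock with the closed fingers until it stopped.

**Last checks:**
- **Depth:** the finger stalled within about 1 mm of the position predicted for home, and pushing force rose from about 3 N to 8 N. The module's rear edge measures 57–58 mm from the deck's centre, where 57 mm is fully home.
- **Sideways:** the module is about 1 mm off the channel's middle, against 5 mm allowed.
- **Deck height:** each stroke raised the deck one tooth in the images, and it was unchanged at the end. The image measure reads about 0.9 tooth high. I put that down to the plate's 10 mm edge and fixed the start at tooth 2 from the height where the module touched the deck.
- **Robot clear:** the arm is withdrawn and its force readings are near zero.

**What failed or was unclear:**
- My first three move calls were refused because rows left out some keys; nothing moved.
- The last 1 mm of push did not raise the force further, so the image check is what confirms the module is home.
- I did not measure the meter, micrometer or V-block afterwards. The arm's path stayed clear of them.

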